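# Clamp the tube rack to the slotted deck

## Robot

A 6-joint arm with a two-finger parallel gripper is mounted at the origin on the work surface. World frame = base frame: x ahead of the robot, y to its left, z up, the work surface at z = 0. Lengths are in m, angles in degrees, forces in N, time in s.
With the tool pointing down it reaches from about 0.25 to 0.725 m from the base axis. Payload 9.7 kg.
Tool frame: the origin (TCP) lies at the very end of the fingers, on their centre line; the grasp point (between the pads) lies grasp_offset behind it (grasp_offset is the distance from the TCP to the grasp point, in m); z points along the fingers, y is the line along which they close (so a half turn about z gives the same grasp; the last joint's range is limited). The gripper opens to 85 mm and grips with 20 to 120 N. Pads are 22 mm wide; open, the fingers measure 114 mm over their backs; the gripper's body (76 mm by 85 mm) begins 54 mm behind the grasp point. The pads swing forward as they close: fully open they stand 13 mm farther back than shut.
Start: joints at [-75.115, 4.979, 10.078, 95.1, 0, 90], TCP at [0.141, -0.532, 0.231] pointing down, gripper open.
Joint ranges: [-179.16, 179.16], [-48.56, 103.87], [-65.8, 70.77], [-126.05, 130.52], [-82.76, 87.17], [-180, 180]. Speed limits (degrees/s): [127.2, 127.2, 147.25, 180, 180, 180].

## Interface

Orientations are given as [roll, pitch, yaw] about the fixed x, y, z axes, in that order (R = Rz(yaw) Ry(pitch) Rx(roll)).
In Python, from workcell import get_obs, camera, calibration, job_done, recognise, cut_out, mark_of, grasp_offset gives the robot as it stands.
- The arm moves only by the tool servo_tool, never from a script. Its argument "moves" is a list of rows, each a list of 3 entries, a list of its own where there are three numbers: the turn, a rotation vector about the tool's x, y, z in degrees, then the shift along the tool's x, y, z in m, then the opening in per cent of the stroke, from 0 (shut) to 100 (fully open). In form: [[[ax, ay, az], [x, y, z], claw], ...]. A call has 1 to 12 rows; each row shifts and turns the commanded pose from where the row before left it, along the tool's axes as they then stand; what a row does not reach is not made up. A row lasts 1/10 s, in which the tool goes at most 50 mm and 8.59 degrees, less where a joint would pass 70% of its speed; a pose out of reach is approached as far as the arm can. A call is refused whole if a number of a shift passes 0.05 or a number of a turn 8.59, either way. A call with a gripper value outside its range is refused whole. The fingers move at their own pace and stop on an object; "force" is the grip in N (left out, the last holds). Time passes only in rows, so rows that do not move let the fingers close. It gives the time, the measured TCP pose, the force, the opening and the grip force at its end, in the units of the state.
- get_obs(): the state, without advancing time (a new reading comes with each control period).
- camera(name): name is "scene" or "side" or "wrist"; returns (picture, depth): 400x640x3 uint8, red, green, blue; 400x640 float32, m along the optical axis (not along the pixel's ray), 0 where there is no reading.
- calibration(name): a dict with "camera_matrix" (3x3 intrinsics, pixels), "R" (3x3) and "t" (3): a world point X has camera coordinates R X + t. Camera axes: x right, y down, z forward; pixel columns grow to the right and rows downward; lengths in m; the calibration is good to about 2 mm. The wrist camera is an equidistant fisheye: a pixel r from the principal point sees the ray r / f radians off the axis. A picture is of the moment at which its call begins: read the wrist's pose just before it. calibration takes no time and is no camera call; for the wrist camera it gives the pose at the moment of the call.
- job_done(): hands the job in; it is judged then, once.
Trained networks look in the newest picture that a camera, given by its name, has taken for a name from the list of things; names that differ only in an ending like _2 or _b are one class to them, and where a whole thing is asked for, a point or a joint stands for the part that bears it (a point fixed in the world has none). Each returns a list of dicts, best first, with "score" (0 to 1); they miss things now and then, are a little off and sometimes report something else, mostly with a low value. They report only what shows in the picture. A call takes as long as a camera call.
- recognise(name, camera): "xyz" ([x, y, z] in m, in the coordinates of the camera as it stood for that picture, good to about 4 mm: the middle of the surface that is visible of it).
- cut_out(name, camera): "mask" (400x640 bool, what is visible of it).
- mark_of(name, camera): "xyz" ([x, y, z] in m, in the coordinates of the camera as it stood for that picture, good to about 4 mm: a listed point, or the origin of a listed thing).
The state is a dict: "time": time; "q": joint angles; "qd": joint speeds; "joint_efforts": joint torques, N m; "ee_pos": TCP position; "tcp_rot": TCP orientation; "wrist_force": force on the tool from outside, world axes, zero at the start; "torque": the same for the moment, N m; "opening": finger opening in m; "grasp_force": force on a finger pad.
Only numpy, scipy, OpenCV 4.12 (cv2) and the standard library are available. Lean on these libraries where they do the work, as an engineer would, in place of code of your own. Each camera call takes 0.05 s, during which the arm holds its last target. There are 200 camera calls.

## Task

The sample-tube rack has to be fastened to the slotted deck. Clear the crumpled paper wad off the rack's forked foot and put it in the grey bin; then lower the T-bolt's head through the fork into the slot, turn the bolt a quarter turn clockwise so that its head lies square across under the slot's lips, and screw the black hex nut down clockwise until the bolt is pulled up firmly and clamps the foot. Leave the bolt, nut and rack standing clamped, and do not disturb the tub, the dropper bottle and the slide box.

Things in the scene. Friction and masses are not known exactly. Their poses are not given: they have to be found in the camera images.
- deck: Fixed aluminium deck, 150 mm (x) by 300 mm (y) by 31 mm high, origin at the centre of its underside, z up. A T-slot runs its whole length along y at x = 0: mouth 32 mm wide between the lips (21 to 31 mm above the origin), below it a channel 56 mm wide and 13 mm high, floor 8 mm above the origin. The rack stands near its +y end.
- fork (a point): Where to put the bolt: on the upper face of the rack's forked foot (37 mm above the table), on the slot's centre line, 70 mm from the fork's root. Foot 6 mm thick; two prongs 36 mm wide and 120 mm long point along -y (the deck's -y), with a 32 mm gap (x = -16 to 16 mm) right above the slot's mouth, open at the end, 50 mm beyond this point.
- rack: Loose rack with its forked foot, 0.6 kg; origin on the foot's underside at the fork's root (fork points to -y, z up). From y = 0 to 60 mm stands the white rack with eight short capped tubes, 104 mm wide (x) and 58 mm high. A key under it keeps it aligned with the slot; it can slide along it.
- wad_mid (a point): Centre of a crumpled white paper wad, an irregular lump about 50 mm across and 50 mm high, 20 g, lying on the prongs over the slot, on fork or within 20 mm of it. This point is 25 mm above its underside; it can be gripped from above at any yaw (43 to 61 mm wide).
- wad: The same wad; origin at the centre of its underside.
- bin: Open grey waste bin, 130 mm square and 90 mm high, 4 mm walls, fixed on the table; origin at the centre of its underside.
- tbolt_head (a point): Centre of the underside of the steel T-bolt's head; the bolt starts standing on it on the table. x: the head's long direction, z: up the bolt. Head 54 (x) by 26 (y) by 10 mm high; two opposite corners are cut back, so in the channel it turns clockwise (seen from above) from along the slot to across, with a stop about 5 degrees past square; anticlockwise it jams half-way.
- tbolt_key (a point): Centre of the flat steel key on top of the bolt, the place to hold and turn the bolt: 30 mm along x (parallel to the head's long side), 14 mm thick along y, 30 mm high (62 to 92 mm above the head's underside). The top of the nut lies 4 mm below the key. With the head on the channel floor this point is 85 mm above the table.
- nut_mid (a point): Centre of the black hexagonal hand nut, 50 mm across flats, 58 mm across corners, 28 mm high. The point turns with the nut; flats face its x axis and every 60 degrees. At the start its underside is 30 mm above the head's underside, i.e. 1 mm above the rack's foot once the head is on the channel floor. It stays on the bolt.
- tbolt: The T-bolt with its nut, 92 mm high, 0.37 kg; origin and axes as tbolt_head. A half turn of the bolt changes nothing.
- nut (a joint): Angle of the nut on the bolt: 0 at the start, grows clockwise seen from above, 2.8 rad at most. It goes down 3.2 mm per rad with light friction (the bolt turns along until its stop). In place it meets the foot at about 0.3 rad, then lifts the head 3 mm to the lips: from about 1.25 rad it gets stiff and clamps; tighten to about 0.5 N m. It does not unscrew by itself.
- tub: Bystander: yellow round tub with a red cap, 104 mm across and 124 mm high; origin at the centre of its underside.
- dropper: Bystander: white dropper bottle, 44 mm across and 85 mm high; origin at the centre of its underside.
- slidebox: Bystander: white box with a grey lid, 84 by 114 by 42 mm; origin at the centre of its underside.

How it is judged:
By the outcome, as a careful person would: the job done as asked, in the order asked, and still so for the second after the job is handed in, with the robot touching nothing.
It also fails if it takes over 72 s, if anything falls off the work surface, if the arm or the gripper's body presses on something with over 40 N, if the wrist force passes 120 N, or if a joint passes its speed limit or range.

## Working session

There is one attempt and no reset: what is moved stays moved. The work goes in short steps, Python scripts to look and compute and a tool call to move; the robot and the scene stay as the last step left them, time stands still between calls to the robot, and variables do not carry over. Pictures are saved under pics/ and viewed, at most 10 in all, crops included, and the job is handed in when it is done.

Besides the shell and the picture viewer there is one more tool, called after "Call:" as a command line: name --argument value ..., lists and objects as JSON in quotes. servo_tool: Moves the arm, as the interface text tells. Its arguments: {"type":"object","properties":{"moves":{"type":"array"},"force":{"type":"number"}},"required":["moves"]}

```bash
mkdir -p pics; ls; cat > h.py <<'E'
import numpy as np, cv2
from workcell import *
def world(name,p):
    c=calibration(name); return np.array(c["R"]).T@(np.array(p)-np.array(c["t"]))
E
python3 - <<'E'
from h import *
print(get_obs(), grasp_offset)
ims=[]
for cam in ("scene","side"):
    im,d=camera(cam); ims.append(im)
    for n in ("deck","fork","rack","wad_mid","bin","tbolt_head","tbolt_key","nut_mid","tub","dropper","slidebox"):
        print(cam,n,[(np.round(world(cam,r["xyz"]),3).tolist(),round(r["score"],2)) for r in mark_of(n,cam)[:2]])
    cv2.imwrite(f"pics/{cam}0.png",im[:,:,::-1])
E
```

```text
pics
{'time': 0.0, 'q': array([-7.51130500e+01,  5.01138725e+00,  1.00333471e+01,  9.50991539e+01,
       -6.56737377e-04,  9.00023517e+01]), 'qd': array([ 0.11495909,  0.06117037,  0.08883395, -0.00223448, -0.05291259,
       -0.08581638]), 'joint_efforts': array([-7.45528978e-04, -5.20382380e+01,  4.64808726e+01,  1.61943136e-02,
       -1.62482429e-04, -1.76068227e-05]), 'ee_pos': array([ 0.14123902, -0.53131494,  0.2305704 ]), 'tcp_rot': array([-1.79922806e+02,  6.59905138e-04,  1.48845993e+01]), 'wrist_force': array([-0.43131522, -0.25318483, -0.92173682]), 'torque': array([ 0.00229864,  0.01621187, -0.0147954 ]), 'grasp_force': 0.0, 'opening': 0.08540717846905019} 0.0187
scene deck [([0.541, -0.006, -0.0], 0.73)]
scene fork [([0.537, -0.024, 0.035], 0.89), ([0.491, -0.331, 0.0], 0.52)]
scene rack [([0.556, 0.043, 0.03], 0.81), ([0.494, -0.326, 0.001], 0.67)]
scene wad_mid [([0.537, -0.032, 0.06], 0.73)]
scene bin [([0.478, 0.317, -0.0], 0.64)]
scene tbolt_head [([0.493, -0.326, 0.002], 0.95)]
scene tbolt_key [([0.495, -0.327, 0.073], 0.94)]
scene nut_mid [([0.494, -0.325, 0.044], 0.54)]
scene tub [([0.717, 0.242, -0.004], 0.87)]
scene dropper [([0.711, -0.249, -0.002], 0.95), ([0.536, -0.027, 0.037], 0.68)]
scene slidebox [([0.826, -0.0, 0.001], 0.59)]
side deck [([0.547, 0.0, 0.004], 0.75), ([0.717, -0.242, 0.006], 0.44)]
side fork [([0.536, -0.022, 0.036], 0.88)]
side rack [([0.554, 0.042, 0.034], 0.97)]
side wad_mid [([0.539, -0.029, 0.063], 0.8)]
side bin [([0.478, 0.323, 0.001], 0.86)]
side tbolt_head [([0.493, -0.326, 0.001], 0.86), ([0.546, -0.0, 0.002], 0.61)]
side tbolt_key [([0.493, -0.324, 0.08], 0.64)]
side nut_mid [([0.495, -0.326, 0.043], 0.56), ([0.493, -0.325, 0.003], 0.45)]
side tub [([0.722, 0.24, 0.007], 0.58)]
side dropper [([0.717, -0.241, 0.007], 0.67)]
side slidebox [([0.494, -0.323, 0.002], 0.66), ([0.831, -0.0, 0.002], 0.61)]
```

View pics/scene0.png

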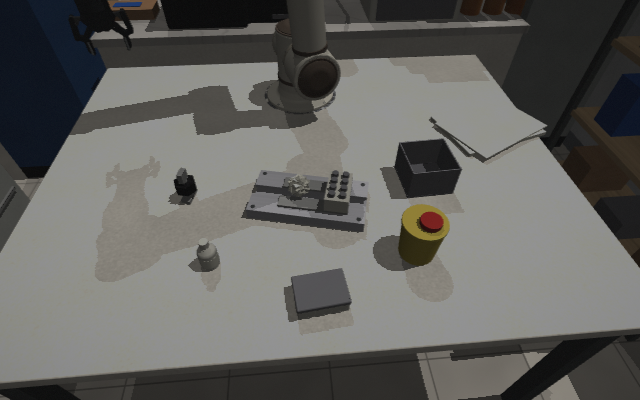

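View pics/side0.png

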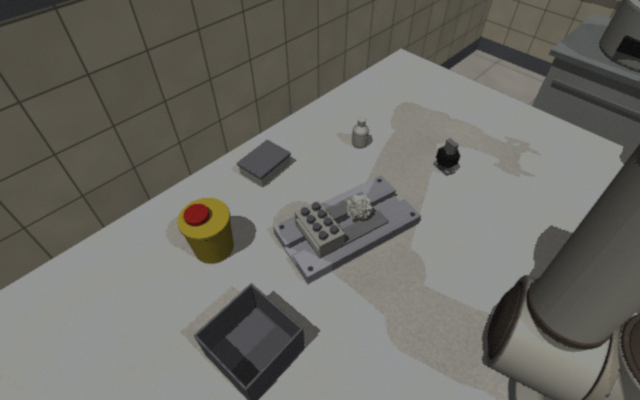

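The scene shows the rack with the wad on its fork at the centre (300,185 in scene), the bolt at left (185,183) and the bin at right (427,167). These match the marks. Deck yaw is about -15°. Next I move over the fork for a closer look.

```bash
cat >> h.py <<'E'
from scipy.spatial.transform import Rotation as Ro
def plan(wps, start=None):
    """rows per waypoint (x,y,z,yaw,n): per-row turn about tool z and tool shift, from the present pose"""
    o=get_obs(); p=np.array(o["ee_pos"]); yaw=o["tcp_rot"][2]
    if start is not None: p=np.array(start[:3]); yaw=start[3]
    for x,y,z,w,n in wps:
        d=np.array([x,y,z])-p; dy=(w-yaw+180)%360-180
        print("->",(x,y,z,w),"dyaw",round(dy,2))
        for k in range(n):
            R=Ro.from_euler("xyz",[180,0,yaw+dy*k/n],degrees=True).as_matrix()
            print("  az %.2f"%(-dy/n), np.round(R.T@(d/n),4).tolist())
        p=p+d; yaw=w
def st():
    o=get_obs(); print(round(o["time"],2),np.round(o["ee_pos"],4),np.round(o["tcp_rot"],2),"q6 %.1f"%o["q"][5],"F",np.round(o["wrist_force"],1),"T",np.round(o["torque"],2),"op %.4f g %.1f"%(o["opening"],o["grasp_force"]))
E
python3 -c "
from h import *
plan([(0.50,-0.04,0.24,74.4,14)])"
```

```text
-> (0.5, -0.04, 0.24, 74.4) dyaw 59.52
  az -4.25 [0.0338, -0.0274, -0.0006]
  az -4.25 [0.0357, -0.0248, -0.0006]
  az -4.25 [0.0375, -0.0221, -0.0006]
  az -4.25 [0.039, -0.0192, -0.0006]
  az -4.25 [0.0403, -0.0163, -0.0006]
  az -4.25 [0.0414, -0.0132, -0.0006]
  az -4.25 [0.0423, -0.0101, -0.0006]
  az -4.25 [0.0429, -0.007, -0.0006]
  az -4.25 [0.0433, -0.0038, -0.0006]
  az -4.25 [0.0435, -0.0006, -0.0006]
  az -4.25 [0.0434, 0.0027, -0.0006]
  az -4.25 [0.0431, 0.0059, -0.0006]
  az -4.25 [0.0425, 0.0091, -0.0006]
  az -4.25 [0.0417, 0.0122, -0.0006]
```

Call:
servo_tool --moves '[[[0, 0, -4.25], [0.034, -0.027, -0.001], 100], [[0, 0, -4.25], [0.036, -0.025, -0.001], 100], [[0, 0, -4.25], [0.0375, -0.022, -0.001], 100], [[0, 0, -4.25], [0.039, -0.019, 0], 100], [[0, 0, -4.25], [0.04, -0.016, -0.001], 100], [[0, 0, -4.25], [0.041, -0.013, -0.001], 100], [[0, 0, -4.25], [0.042, -0.01, -0.001], 100], [[0, 0, -4.25], [0.043, -0.007, 0], 100], [[0, 0, -4.25], [0.043, -0.004, 0], 100], [[0, 0, -4.25], [0.0435, -0.001, 0], 100], [[0, 0, -4.25], [0.043, 0.003, 0], 100], [[0, 0, -4.25], [0.043, 0.006, 0], 100]]'

```text
time: 2.4
ee_pos: [0.4494, -0.1102, 0.2375]
tcp_rot: [180.0, -0.0, 66.1]
wrist_force: [0.2, -0.6, -0.2]
opening: 0.0852
grasp_force: 0.0
```

Call:
servo_tool --moves '[[[0, 0, -4.25], [0.0425, 0.009, 0], 100], [[0, 0, -4.25], [0.042, 0.012, 0], 100], [[0, 0, 0], [0, 0, 0], 100]]'

```text
time: 2.7
ee_pos: [0.5016, -0.0378, 0.2364]
tcp_rot: [-180.0, -0.0, 74.8]
wrist_force: [-0.5, -0.4, -0.7]
opening: 0.0856
grasp_force: 0.0
```

```bash
python3 - <<'E'
from h import *
st()
im,d=camera("wrist"); cv2.imwrite("pics/w1.png",im[:,:,::-1])
for n in ("deck","fork","rack","wad_mid","wad"):
    print(n,[(np.round(world("wrist",r["xyz"]),4).tolist(),round(r["score"],2)) for r in mark_of(n,"wrist")[:2]])
c=calibration("wrist"); print({k:np.round(v,3).tolist() for k,v in c.items()})
E
```

```text
2.7 [ 0.5016 -0.0378  0.2364] [-1.7996e+02 -4.0000e-02  7.4770e+01] q6 100.9 F [-0.5 -0.4 -0.7] T [-0.04  0.06 -0.04] op 0.0856 g 0.0
deck [([0.5403, -0.01, 0.0002], 0.73)]
fork []
rack [([0.5536, 0.0347, 0.0311], 0.91)]
wad_mid [([0.5401, -0.0381, 0.061], 0.77), ([0.8263, -0.0069, 0.0002], 0.35)]
wad [([0.5284, -0.0349, 0.0387], 0.73)]
{'camera_matrix': [[309.707, 0.0, 313.089], [0.0, 309.707, 194.1], [0.0, 0.0, 1.0]], 'R': [[0.963, -0.271, -0.0], [-0.256, -0.911, 0.324], [-0.088, -0.311, -0.946]], 't': [-0.492, 0.045, 0.416]}
```

View pics/w1.png

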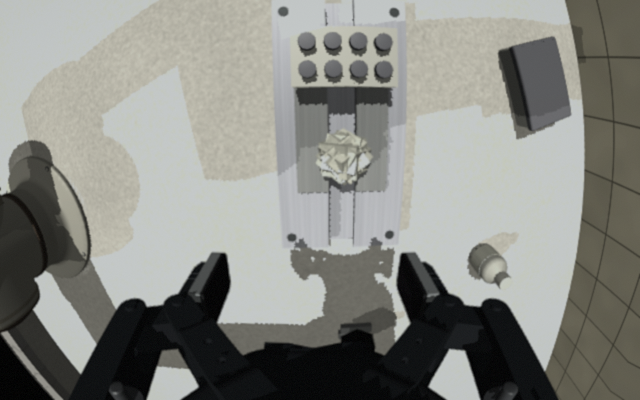

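The wrist picture shows the deck almost upright, the wad at (343,157) on the prongs, the prong tips at row ~192 and the rack front at row ~88. I'll measure the deck and fork from the depth.

```bash
cat >> h.py <<'E'
def cloud(name):
    c=calibration(name); im,d=camera(name); K=np.array(c["camera_matrix"])
    v,u=np.mgrid[:400,:640].astype(float)
    x=(u-K[0,2])/K[0,0]; y=(v-K[1,2])/K[1,1]
    if name=="wrist":
        r=np.hypot(x,y); s=np.tan(np.clip(r,0,1.4))/np.maximum(r,1e-9); x,y=x*s,y*s
    P=np.stack([x*d,y*d,d],-1)
    W=(P-np.array(c["t"]))@np.array(c["R"]); W[d<=0]=np.nan
    return im,W
E
python3 - <<'E'
from h import *
im,W=cloud("wrist")
np.save("W1.npy",W)
z=W[...,2]; near=np.hypot(W[...,0]-.545,W[...,1])<.2
for lo,hi,nm in((.025,.05,"deck+foot"),(.0345,.045,"foot"),(.06,.12,"hi")):
    m=near&(z>lo)&(z<hi); m=cv2.morphologyEx(m.astype(np.uint8),cv2.MORPH_OPEN,np.ones((3,3)))>0
    q=W[m][:,:2].astype(np.float32)
    print(nm,m.sum(),cv2.minAreaRect(q*1000), "z",np.round(np.percentile(z[m],[5,50,95]),4))
h=np.histogram(z[near],bins=np.arange(-.01,.11,.004)); print(h[0].tolist())
E
```

```text
deck+foot 18953 ((543.3052368164062, -6.5206451416015625), (296.5384826660156, 151.0474090576172), 76.0658950805664) z [0.0287 0.0303 0.0366]
foot 5502 ((540.6096801757812, -17.369384765625), (120.30659484863281, 105.1575927734375), 75.86268615722656) z [0.0348 0.0359 0.0371]
hi 8465 ((549.9342651367188, 21.127487182617188), (161.4011993408203, 104.724609375), 75.92180633544922) z [0.0722 0.0766 0.0884]
[0, 4960, 29412, 435, 2746, 0, 0, 50, 49, 7326, 5834, 5820, 17, 1, 7, 55, 60, 76, 84, 163, 310, 4653, 526, 650, 2046, 9, 0, 0, 0]
```

```bash
python3 - <<'E'
from h import *
W=np.load("W1.npy"); z=W[...,2]; a=np.array([.242,.970]); f=np.array([.5382,-.0271])
xy=W[...,:2]-f; al=xy@a; pe=xy@np.array([.970,-.242])
m=(z>.045)&(abs(pe)<.05)&(al>-.055)&(al<.055)
print("wad",np.round(np.percentile(al[m],[2,98]),4),np.round(np.percentile(pe[m],[2,98]),4),z[m].max())
plan([(0.538,-0.033,0.12,76,4),(0.538,-0.033,0.043,76,3)])
E
```

```text
wad [-0.034   0.0125] [-0.0478  0.0361] 0.34739390761323374
-> (0.538, -0.033, 0.12, 76) dyaw 1.73
  az -0.43 [0.0049, 0.0087, 0.0294]
  az -0.43 [0.0048, 0.0087, 0.0294]
  az -0.43 [0.0047, 0.0088, 0.0294]
  az -0.43 [0.0047, 0.0088, 0.0294]
-> (0.538, -0.033, 0.043, 76) dyaw 0
  az 0.00 [0.0, -0.0, 0.0257]
  az 0.00 [0.0, -0.0, 0.0257]
  az 0.00 [0.0, -0.0, 0.0257]
```

Call:
servo_tool --moves '[[[0, 0, -0.4], [0.004, 0.009, 0.03], 100], [[0, 0, -0.4], [0.004, 0.009, 0.03], 100], [[0, 0, -0.4], [0.004, 0.009, 0.03], 100], [[0, 0, 0], [0.004, 0.009, 0.03], 100], [[0, 0, 0], [0, 0, 0.03], 100], [[0, 0, 0], [0, 0, 0.025], 100], [[0, 0, 0], [0, 0, 0.018], 100], [[0, 0, 0], [0, 0, 0], 40], [[0, 0, 0], [0, 0, 0], 30], [[0, 0, 0], [0, 0, 0], 30], [[0, 0, 0], [0, 0, 0], 30], [[0, 0, 0], [0, 0, 0], 30]]' --force 20

```text
time: 4.25
ee_pos: [0.5394, -0.0354, 0.0457]
tcp_rot: [179.9, -0.0, 75.6]
wrist_force: [-0.6, -1.8, 6.2]
opening: 0.0515
grasp_force: 19.6
```

```bash
python3 -c "
from h import *
st()"
```

```text
4.25 [ 0.5394 -0.0354  0.0457] [ 1.7987e+02 -1.0000e-02  7.5570e+01] q6 100.7 F [-0.6 -1.8  6.2] T [-0.2   0.12 -0.04] op 0.0515 g 19.6
```

Call:
servo_tool --moves '[[[0, 0, 0], [0, 0, -0.03], 30], [[0, 0, 0], [0, 0, -0.04], 30], [[0, 0, 0], [0, 0, -0.04], 30], [[0, 0, 0], [0.0, 0, -0.03], 30], [[0, 0, 0], [0.03, -0.013, 0], 30], [[0, 0, 0], [0.04, -0.0175, 0], 30], [[0, 0, 0], [0.04, -0.0175, 0], 30], [[0, 0, 0], [0.04, -0.0175, 0], 30], [[0, 0, 0], [0.04, -0.0175, 0], 30], [[0, 0, 0], [0.04, -0.0175, 0], 30], [[0, 0, 0], [0.04, -0.0175, 0], 30], [[0, 0, 0], [0.04, -0.0175, 0], 30]]'

```text
time: 5.45
ee_pos: [0.484, 0.3006, 0.1848]
tcp_rot: [180.0, -0.0, 75.6]
wrist_force: [0.8, -0.7, 0.6]
opening: 0.0517
grasp_force: 19.5
```

Call:
servo_tool --moves '[[[0, 0, 0], [0.02, -0.0085, 0.01], 30], [[0, 0, 0], [0, 0, 0.04], 30], [[0, 0, 0], [0, 0, 0.04], 30], [[0, 0, 0], [0, 0, 0.02], 30], [[0, 0, 0], [0, 0, 0], 30]]'

```text
time: 5.95
ee_pos: [0.4796, 0.3194, 0.0712]
tcp_rot: [-179.8, 0.2, 75.6]
wrist_force: [0.1, -0.7, 0.2]
opening: 0.0514
grasp_force: 19.5
```

```bash
python3 - <<'E'
from h import *
st()
W=cloud("scene")
im=W[0]; cv2.imwrite("pics/s2.png",cv2.resize(im[80:280,200:500,::-1],(750,500)))
for n in ("bin","wad"): print(n,[(np.round(world("scene",r["xyz"]),3).tolist(),round(r["score"],2)) for r in mark_of(n,"scene")[:2]])
E
```

```text
5.95 [0.4796 0.3194 0.0712] [-179.8     0.22   75.6 ] q6 138.1 F [ 0.1 -0.7  0.2] T [-0.05 -0.01  0.  ] op 0.0514 g 19.5
bin [([0.474, 0.318, -0.001], 0.67)]
wad [([0.48, 0.326, 0.06], 0.6)]
```

View pics/s2.png

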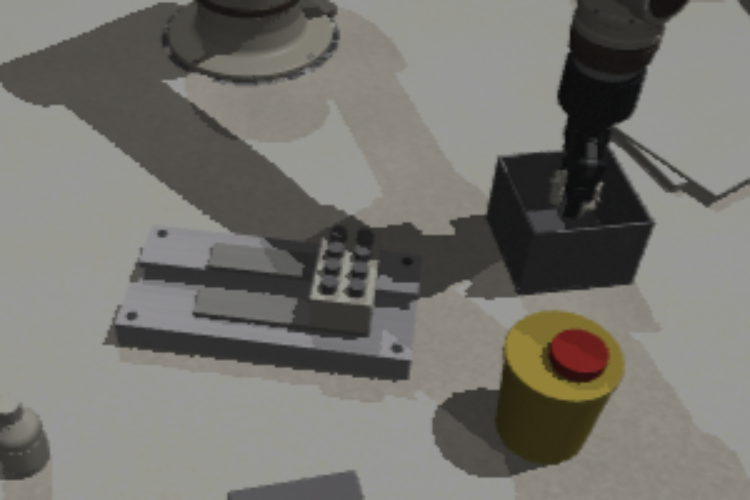

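The picture shows the gripper with the wad inside the bin walls at (575,190), and the prongs clear. I'll release and go on to the bolt.

Call:
servo_tool --moves '[[[0, 0, 0], [0, 0, 0], 80], [[0, 0, 0], [0, 0, 0], 80], [[0, 0, 0], [0, 0, 0], 80], [[0, 0, 0], [0, 0, -0.025], 80], [[0, 0, 0], [0, 0, -0.04], 80], [[0, 0, 0], [0, 0, -0.05], 80], [[0, 0, 0], [0, 0, -0.05], 80]]'

```text
time: 6.8
ee_pos: [0.4809, 0.3199, 0.2412]
tcp_rot: [-180.0, 0.0, 75.6]
wrist_force: [1.0, -0.4, 0.1]
opening: 0.0681
grasp_force: 0.0
```

```bash
python3 - <<'E'
from h import *
st()
camera("scene")
for n in ("wad",): print(n,[(np.round(world("scene",r["xyz"]),3).tolist(),round(r["score"],2)) for r in mark_of(n,"scene")[:2]])
plan([(0.46,-0.32,0.25,-35,19)])
E
```

```text
6.8 [0.4809 0.3199 0.2412] [-180.      0.     75.58] q6 138.1 F [ 1.  -0.4  0.1] T [ 0.02 -0.11  0.01] op 0.0681 g 0.0
wad [([0.484, 0.332, 0.002], 0.6)]
-> (0.46, -0.32, 0.25, -35) dyaw -110.58
  az 5.82 [-0.033, 0.0072, -0.0001]
  az 5.82 [-0.0321, 0.0105, -0.0001]
  az 5.82 [-0.0308, 0.0137, -0.0001]
  az 5.82 [-0.0293, 0.0168, -0.0001]
  az 5.82 [-0.0274, 0.0197, -0.0001]
  az 5.82 [-0.0253, 0.0224, -0.0001]
  az 5.82 [-0.0229, 0.0248, -0.0001]
  az 5.82 [-0.0203, 0.027, -0.0001]
  az 5.82 [-0.0174, 0.0289, -0.0001]
  az 5.82 [-0.0144, 0.0305, -0.0001]
  az 5.82 [-0.0112, 0.0318, -0.0001]
  az 5.82 [-0.0079, 0.0328, -0.0001]
  az 5.82 [-0.0046, 0.0335, -0.0001]
  az 5.82 [-0.0012, 0.0338, -0.0001]
  az 5.82 [0.0023, 0.0337, -0.0001]
  az 5.82 [0.0057, 0.0333, -0.0001]
  az 5.82 [0.009, 0.0325, -0.0001]
  az 5.82 [0.0123, 0.0315, -0.0001]
  az 5.82 [0.0154, 0.0301, -0.0001]
```

The wad is in the bin (z≈0). I travel to the bolt while unwinding the wrist to about yaw 200.

```bash
python3 - <<'E'
from h import *
import h
# go with +yaw: two legs to force the direction
plan([(0.485,0.0,0.245,138,10),(0.485,-0.31,0.235,200,9)])
E
```

```text
-> (0.485, 0.0, 0.245, 138) dyaw 62.42
  az -6.24 [-0.0311, 0.0082, 0.0002]
  az -6.24 [-0.0318, 0.0048, 0.0002]
  az -6.24 [-0.0321, 0.0013, 0.0002]
  az -6.24 [-0.0321, -0.0022, 0.0002]
  az -6.24 [-0.0316, -0.0057, 0.0002]
  az -6.24 [-0.0308, -0.0091, 0.0002]
  az -6.24 [-0.0296, -0.0124, 0.0002]
  az -6.24 [-0.0281, -0.0155, 0.0002]
  az -6.24 [-0.0263, -0.0185, 0.0002]
  az -6.24 [-0.0241, -0.0212, 0.0002]
-> (0.485, -0.31, 0.235, 200) dyaw 62
  az -6.89 [-0.023, -0.0256, 0.0011]
  az -6.89 [-0.0198, -0.0282, 0.0011]
  az -6.89 [-0.0163, -0.0303, 0.0011]
  az -6.89 [-0.0125, -0.0321, 0.0011]
  az -6.89 [-0.0086, -0.0334, 0.0011]
  az -6.89 [-0.0045, -0.0341, 0.0011]
  az -6.89 [-0.0004, -0.0344, 0.0011]
  az -6.89 [0.0037, -0.0342, 0.0011]
  az -6.89 [0.0078, -0.0335, 0.0011]
```

Call:
servo_tool --moves '[[[0, 0, -6.25], [-0.031, 0.008, 0], 100], [[0, 0, -6.25], [-0.032, 0.005, 0], 100], [[0, 0, -6.25], [-0.032, 0.001, 0], 100], [[0, 0, -6.25], [-0.032, -0.002, 0], 100], [[0, 0, -6.25], [-0.032, -0.006, 0], 100], [[0, 0, -6.25], [-0.031, -0.009, 0], 100], [[0, 0, -6.25], [-0.03, -0.012, 0], 100], [[0, 0, -6.25], [-0.028, -0.0155, 0], 100], [[0, 0, -6.25], [-0.026, -0.0185, 0], 100], [[0, 0, -6.25], [-0.024, -0.021, 0], 100]]'

```text
time: 7.9
ee_pos: [0.4837, -0.0025, 0.2398]
tcp_rot: [180.0, 0.0, 138.3]
wrist_force: [-0.1, 0.7, 0.3]
opening: 0.0854
grasp_force: 0.0
```

Call:
servo_tool --moves '[[[0, 0, -6.9], [-0.023, -0.0255, 0.001], 100], [[0, 0, -6.9], [-0.02, -0.028, 0.001], 100], [[0, 0, -6.9], [-0.016, -0.03, 0.001], 100], [[0, 0, -6.9], [-0.0125, -0.032, 0.001], 100], [[0, 0, -6.9], [-0.0085, -0.033, 0.001], 100], [[0, 0, -6.9], [-0.0045, -0.034, 0.001], 100], [[0, 0, -6.9], [0, -0.034, 0.001], 100], [[0, 0, -6.9], [0.004, -0.034, 0.001], 100], [[0, 0, -6.9], [0.008, -0.0335, 0.001], 100], [[0, 0, 0], [0, 0, 0], 100]]'

```text
time: 8.9
ee_pos: [0.4833, -0.3126, 0.2295]
tcp_rot: [-180.0, -0.0, -159.7]
wrist_force: [0.5, 0.9, 0.1]
opening: 0.0856
grasp_force: 0.0
```

```bash
python3 - <<'E'
from h import *
st()
im,W=cloud("wrist"); cv2.imwrite("pics/w3.png",im[:,:,::-1]); np.save("W3.npy",W)
for n in ("tbolt_head","tbolt_key","nut_mid"):
    print(n,[(np.round(world("wrist",r["xyz"]),4).tolist(),round(r["score"],2)) for r in mark_of(n,"wrist")[:2]])
z=W[...,2]; near=np.hypot(W[...,0]-.494,W[...,1]+.326)<.045
for lo,hi,nm in((.082,.105,"keytop"),(.05,.066,"nuttop"),(.004,.02,"head")):
    m=near&(z>lo)&(z<hi); q=W[m][:,:2].astype(np.float32)
    if m.sum()>5: print(nm,m.sum(),cv2.minAreaRect(q*1000),"z",np.round(np.percentile(z[m],[5,50,95]),4), q.mean(0))
E
```

```text
8.9 [ 0.4833 -0.3126  0.2295] [-1.7999e+02 -4.0000e-02 -1.5975e+02] q6 -53.1 F [0.5 0.9 0.1] T [ 0.05  0.01 -0.04] op 0.0856 g 0.0
tbolt_head [([0.4933, -0.3219, 0.0028], 0.69)]
tbolt_key [([0.4977, -0.3237, 0.0774], 0.63)]
nut_mid [([0.5551, 0.0469, 0.0306], 0.41)]
keytop 482 ((492.9805908203125, -326.2442932128906), (14.828489303588867, 30.322711944580078), 76.7869644165039) z [0.0864 0.0906 0.0918] [ 0.4921269  -0.32637593]
nuttop 1363 ((492.6371154785156, -326.3388671875), (56.08539581298828, 49.67094802856445), 18.97783851623535) z [0.0553 0.0567 0.0581] [ 0.48921546 -0.3273052 ]
head 80 ((469.3334045410156, -320.9596862792969), (26.48947525024414, 6.103696823120117), 77.12920379638672) z [0.0055 0.0086 0.0099] [ 0.46908116 -0.32371086]
```

View pics/w3.png

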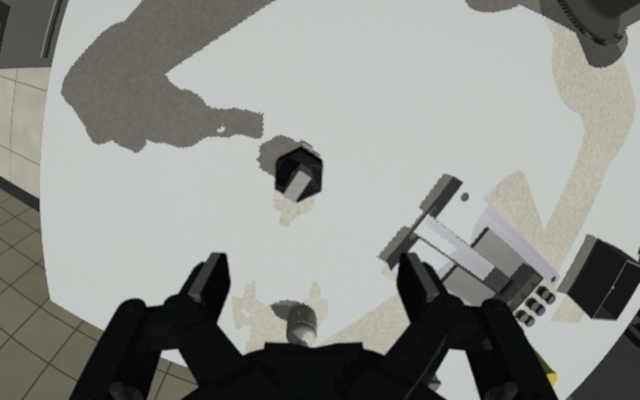

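The picture shows the bolt at (300,175): hex nut with the key across it. The key measures 30×15 mm and lies along 166.8°, which agrees with the head edge.

```bash
python3 - <<'E'
from h import *
plan([(0.493,-0.3262,0.18,166.8,5),(0.493,-0.3262,0.063,166.8,4)])
E
```

```text
-> (0.493, -0.3262, 0.18, 166.8) dyaw -33.33
  az 6.67 [-0.0005, -0.0039, 0.0101]
  az 6.67 [-0.001, -0.0038, 0.0101]
  az 6.67 [-0.0014, -0.0037, 0.0101]
  az 6.67 [-0.0018, -0.0035, 0.0101]
  az 6.67 [-0.0022, -0.0033, 0.0101]
-> (0.493, -0.3262, 0.063, 166.8) dyaw 0.0
  az -0.00 [0.0, -0.0, 0.0292]
  az -0.00 [0.0, -0.0, 0.0292]
  az -0.00 [0.0, -0.0, 0.0292]
  az -0.00 [0.0, -0.0, 0.0292]
```

Call:
servo_tool --moves '[[[0, 0, 6.7], [-0.0005, -0.004, 0.01], 100], [[0, 0, 6.7], [-0.001, -0.004, 0.01], 100], [[0, 0, 6.7], [-0.0015, -0.0035, 0.01], 100], [[0, 0, 6.7], [-0.002, -0.0035, 0.01], 80], [[0, 0, 6.6], [-0.002, -0.0035, 0.01], 70], [[0, 0, 0], [0, 0, 0.03], 60], [[0, 0, 0], [0, 0, 0.02], 60], [[0, 0, 0], [0, 0, 0], 60]]'

```text
time: 9.9
ee_pos: [0.4922, -0.3252, 0.1278]
tcp_rot: [179.9, -0.2, 166.8]
wrist_force: [-0.3, -0.4, 0.3]
opening: 0.0514
grasp_force: 0.0
```

```bash
python3 - <<'E'
from h import *
st()
plan([(0.493,-0.3262,0.063,166.8,3)])
E
```

```text
9.9 [ 0.4922 -0.3252  0.1278] [179.91  -0.22 166.82] q6 -20.3 F [-0.3 -0.4  0.3] T [0.04 0.05 0.  ] op 0.0514 g 0.0
-> (0.493, -0.3262, 0.063, 166.8) dyaw -0.02
  az 0.01 [-0.0003, -0.0003, 0.0216]
  az 0.01 [-0.0003, -0.0003, 0.0216]
  az 0.01 [-0.0003, -0.0003, 0.0216]
```

Call:
servo_tool --moves '[[[0, 0, 0], [-0.0005, -0.0003, 0.025], 60], [[0, 0, 0], [-0.0005, -0.0003, 0.025], 60], [[0, 0, 0], [0, -0.0003, 0.014], 60], [[0, 0, 0], [0, 0, 0], 30], [[0, 0, 0], [0, 0, 0], 10], [[0, 0, 0], [0, 0, 0], 0], [[0, 0, 0], [0, 0, 0], 0], [[0, 0, 0], [0, 0, 0], 0]]' --force 70

```text
time: 10.7
ee_pos: [0.4947, -0.3284, 0.0681]
tcp_rot: [-180.0, 0.1, 166.8]
wrist_force: [0.7, 2.9, 6.1]
opening: 0.0127
grasp_force: 69.8
```

```bash
python3 - <<'E'
from h import *
st()
E
```

```text
10.7 [ 0.4947 -0.3284  0.0681] [-1.7998e+02  1.5000e-01  1.6679e+02] q6 -20.4 F [0.7 2.9 6.1] T [ 0.58 -0.06  0.03] op 0.0127 g 69.8
```

```bash
python3 - <<'E'
from h import *
plan([(0.5382,-0.0271,0.155,256,11)],(0.4945,-0.328,0.155,166.8))
E
```

```text
-> (0.5382, -0.0271, 0.155, 256) dyaw 89.2
  az -8.11 [0.0024, 0.0275, 0.0]
  az -8.11 [-0.0015, 0.0276, 0.0]
  az -8.11 [-0.0054, 0.0271, 0.0]
  az -8.11 [-0.0092, 0.0261, 0.0]
  az -8.11 [-0.0128, 0.0245, 0.0]
  az -8.11 [-0.0161, 0.0225, 0.0]
  az -8.11 [-0.0191, 0.02, 0.0]
  az -8.11 [-0.0217, 0.0171, 0.0]
  az -8.11 [-0.0239, 0.0138, 0.0]
  az -8.11 [-0.0256, 0.0103, 0.0]
  az -8.11 [-0.0268, 0.0066, 0.0]
```

Call:
servo_tool --moves '[[[0, 0, 0], [0, 0, -0.01], 0], [[0, 0, 0], [0, 0, -0.025], 0], [[0, 0, 0], [0, 0, -0.03], 0], [[0, 0, 0], [0, 0, -0.025], 0], [[0, 0, 0], [0, 0, 0], 0]]'

```text
time: 11.2
ee_pos: [0.495, -0.3291, 0.1606]
tcp_rot: [-179.9, 0.3, 166.8]
wrist_force: [0.7, -0.6, -3.9]
opening: 0.0127
grasp_force: 68.7
```

Lifted; weight 3.9 N is on the wrist.

Call:
servo_tool --moves '[[[0, 0, -8.1], [0.0025, 0.0275, 0], 0], [[0, 0, -8.1], [-0.0015, 0.0275, 0], 0], [[0, 0, -8.1], [-0.0055, 0.027, 0], 0], [[0, 0, -8.1], [-0.009, 0.026, 0], 0], [[0, 0, -8.1], [-0.013, 0.0245, 0], 0], [[0, 0, -8.1], [-0.016, 0.0225, 0], 0], [[0, 0, -8.1], [-0.019, 0.02, 0], 0], [[0, 0, -8.1], [-0.0215, 0.017, 0], 0], [[0, 0, -8.1], [-0.024, 0.014, 0], 0], [[0, 0, -8.1], [-0.0255, 0.0105, 0], 0], [[0, 0, -8.1], [-0.027, 0.0065, 0], 0], [[0, 0, 0], [0, 0, 0], 0]]'

```text
time: 12.4
ee_pos: [0.5372, -0.0251, 0.1551]
tcp_rot: [179.9, 0.0, -103.7]
wrist_force: [0.5, -0.5, -2.9]
opening: 0.0127
grasp_force: 68.9
```

```bash
python3 - <<'E'
from h import *
st()
for cam in ("wrist","side","scene"):
    im,W=cloud(cam); np.save(f"W4{cam}.npy",W); 
    if cam!="scene": cv2.imwrite(f"pics/{cam}4.png",im[:,:,::-1])
    for n in ("fork","rack","tbolt_head","tbolt_key","nut_mid"):
        print(cam,n,[(np.round(world(cam,r["xyz"]),4).tolist(),round(r["score"],2)) for r in mark_of(n,cam)[:1]])
E
```

```text
12.4 [ 0.5372 -0.0251  0.1551] [ 1.7990e+02  2.0000e-02 -1.0372e+02] q6 -79.0 F [ 0.5 -0.5 -2.9] T [-0.05 -0.01 -0.02] op 0.0127 g 68.9
wrist fork []
wrist rack []
wrist tbolt_head [([0.5408, -0.0336, 0.1647], 0.57)]
wrist tbolt_key [([0.5417, -0.0328, 0.1614], 0.71)]
wrist nut_mid [([0.5333, -0.0301, 0.1336], 0.59)]
side fork [([0.5382, -0.0271, 0.0396], 0.98)]
side rack [([0.555, 0.041, 0.0331], 0.55)]
side tbolt_head [([0.5387, -0.029, 0.0909], 0.85)]
side tbolt_key [([0.5363, -0.0278, 0.1647], 0.58)]
side nut_mid [([0.4849, 0.3284, 0.028], 0.73)]
scene fork [([0.5389, -0.0283, 0.0353], 0.72)]
scene rack [([0.5587, 0.0405, 0.0285], 0.69)]
scene tbolt_head [([0.5342, -0.0311, 0.0887], 0.62)]
scene tbolt_key [([0.5386, -0.03, 0.1619], 0.63)]
scene nut_mid [([0.5363, -0.0318, 0.1344], 0.9)]
```

View pics/wrist4.png

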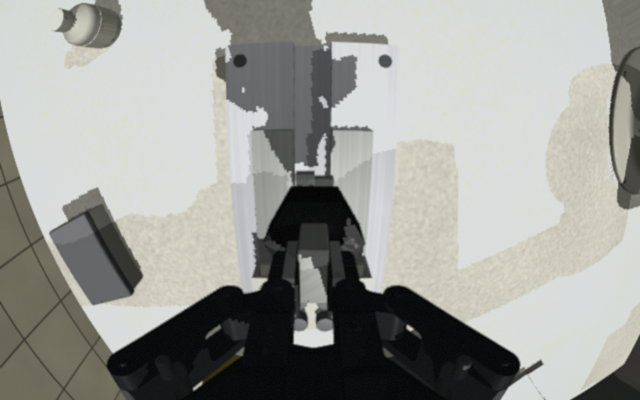

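The wrist picture shows the nut (315,210) and head end (313,178) hanging over the slot (295–330). I'll measure the lateral offset of the head relative to the gap in this same cloud.

```bash
python3 - <<'E'
from h import *
W=np.load("W4wrist.npy"); z=W[...,2]; f=np.array([.5382,-.0271])
a=np.array([.242,.970]); b=np.array([.970,-.242]); xy=W[...,:2]-f; al=xy@a; pe=xy@b
def rect(m,nm):
    m=cv2.morphologyEx(m.astype(np.uint8),cv2.MORPH_OPEN,np.ones((2,2)))>0
    if m.sum()<6: print(nm,m.sum()); return
    q=W[m][:,:2].astype(np.float32); r=cv2.minAreaRect(q*1000)
    print(nm,m.sum(),np.round(r[0],1),np.round(r[1],1),round(r[2],1),"pe",np.round(np.percentile(pe[m],[1,50,99])*1000,1),"al",np.round(np.percentile(al[m],[1,99])*1000,1),"z",np.round(np.percentile(z[m],[2,50,98]),4))
near=(abs(pe)<.04)&(abs(al)<.05)
rect(near&(z>.075)&(z<.105),"head")
rect(near&(z>.110)&(z<.150),"nut")
for r0 in (-.048,-.044,-.04):
    s=(abs(al-r0)<.002)&(z>.033)&(z<.041)
    for side in (-1,1):
        p=pe[s&(pe*side>0)]*side; 
        if p.size: print(r0,side,p.size,np.round(np.percentile(p,[0,2,98])*1000,1))
s=(al<-.06)&(al>-.11)&(abs(pe)<.07)&(z>.028)&(z<.034)
for side in (-1,1):
    p=pe[s&(pe*side>0)]*side; print("deck",side,p.size,np.round(np.percentile(p,[0,1,99])*1000,1))
W=np.load("W4side.npy"); z=W[...,2]; xy=W[...,:2]-f; al=xy@a; pe=xy@b; near=(abs(pe)<.04)&(abs(al)<.05)
for lo,hi in((.08,.105),(.115,.15)): rect(near&(z>lo)&(z<hi),f"side {lo}")
print(np.round(np.percentile(z[near&(z>.06)],[.5,1,2,5]),4))
E
```

```text
head 490 [528.7 -41.9] [12.2 38.3] 44.6 pe [nan nan nan] al [nan nan] z [nan nan nan]
nut 4272 [530.7   8.4] [97.4 89.3] 57.7 pe [nan nan nan] al [nan nan] z [nan nan nan]
-0.048 -1 196 [16.1 16.2 51.2]
-0.048 1 199 [15.9 16.  51. ]
-0.044 -1 196 [16.1 16.3 51.4]
-0.044 1 203 [15.9 16.  50.5]
-0.04 -1 192 [16.2 17.  51.2]
-0.04 1 174 [15.9 16.4 51.3]
deck -1 3544 [15.4 16.3 69.4]
deck 1 3523 [16.  16.4 69.5]
side 0.08 147 [536.3 -46.6] [95.  34.5] 83.4 pe [nan nan nan] al [nan nan] z [nan nan nan]
side 0.115 460 [546.3 -73.2] [ 46.9 152.1] 13.3 pe [-28.6 -14.5  56.1] al [-93.2  24.9] z [0.0318 0.1422 0.149 ]
[0.0939 0.0977 0.101  0.1433]
```

```bash
python3 - <<'E'
from h import *
f=np.array([.5382,-.0271]); a=np.array([.242,.970]); b=np.array([.970,-.242])
for cam in("wrist","side","scene"):
    W=np.load(f"W4{cam}.npy"); z=W[...,2]; xy=W[...,:2]-f; al=xy@a; pe=xy@b
    for lo,hi,nm in((.07,.104,"head"),(.113,.15,"nut")):
        m=(abs(pe)<.045)&(al>-.06)&(al<.045)&(z>lo)&(z<hi)
        if m.sum()<5: print(cam,nm,m.sum()); continue
        r=cv2.minAreaRect((W[m][:,:2]*1000).astype(np.float32))
        print(cam,nm,m.sum(),np.round(r[0],1),np.round(r[1],1),round(r[2],1),"pe",np.round(np.percentile(pe[m],[0,2,50,98,100])*1000,1),"al",np.round(np.percentile(al[m],[0,2,98,100])*1000,1),"z",np.round(np.percentile(z[m],[2,50,98]),4))
E
```

```text
wrist head 491 [531.  -49.8] [ 9.  25.6] 75.9 pe [-14.3 -13.7   0.4  11.1  11.3] al [-28.3 -27.9 -19.6 -19.3] z [0.0865 0.0956 0.097 ]
wrist nut 4275 [534.1 -35.9] [34.4 58. ] 73.8 pe [-30.5 -27.3  -1.9  24.3  27.5] al [-26.3 -25.8   3.5   8.6] z [0.1184 0.1436 0.1451]
side head 150 [529.3 -20.2] [53.6 26.8] 46.0 pe [-14.9 -14.3 -10.8  11.   13.5] al [-24.9 -23.   26.2  27. ] z [0.0893 0.098  0.1013]
side nut 462 [533.9 -23.1] [57.2 43.6] 39.3 pe [-29.  -28.2 -14.4  18.2  24.2] al [-27.  -24.3  24.7  25.3] z [0.1201 0.1448 0.1488]
scene head 137 [542.1 -30.1] [54.9 26.8] 84.8 pe [-12.5  -9.1   8.9  13.3  15.2] al [-29.7 -28.3  23.8  24.3] z [0.0892 0.0974 0.1003]
scene nut 350 [543.6 -31. ] [52.3 49.4] 83.3 pe [-20.6 -16.   15.7  27.2  31. ] al [-28.1 -27.   22.1  22.4] z [0.1191 0.1438 0.1481]
```

Head centre is 1.5 mm to the −side and 1–2 mm along; its yaw is good. I correct this and lower.

Call:
servo_tool --moves '[[[0, 0, 0], [-0.0015, -0.0015, 0.015], 0], [[0, 0, 0], [0, 0, 0.02], 0], [[0, 0, 0], [0, 0, 0.01], 0], [[0, 0, 0], [0, 0, 0.008], 0], [[0, 0, 0], [0, 0, 0.008], 0], [[0, 0, 0], [0, 0, 0.006], 0], [[0, 0, 0], [0, 0, 0], 0]]'

```text
time: 14.0
ee_pos: [0.539, -0.0265, 0.0886]
tcp_rot: [180.0, -0.0, -104.1]
wrist_force: [-0.5, 0.4, -3.5]
opening: 0.0125
grasp_force: 68.7
```

```bash
python3 - <<'E'
from h import *
st()
E
```

```text
14.0 [ 0.539  -0.0265  0.0886] [ 1.7995e+02 -1.0000e-02 -1.0412e+02] q6 -78.7 F [-0.5  0.4 -3.5] T [0.04 0.05 0.03] op 0.0125 g 68.7
```

Call:
servo_tool --moves '[[[0, 0, 0], [0, 0, 0.004], 0], [[0, 0, 0], [0, 0, 0.003], 0], [[0, 0, 0], [0, 0, 0.002], 0], [[0, 0, 0], [0, 0, 0], 0]]'

```text
time: 14.4
ee_pos: [0.5391, -0.0265, 0.0801]
tcp_rot: [180.0, -0.0, -104.1]
wrist_force: [-0.2, -0.5, -3.7]
opening: 0.0123
grasp_force: 69.0
```

```bash
python3 - <<'E'
from h import *
st()
E
```

```text
14.4 [ 0.5391 -0.0265  0.0801] [ 179.98   -0.   -104.12] q6 -78.7 F [-0.2 -0.5 -3.7] T [ 0.02 -0.01 -0.02] op 0.0123 g 69.0
```

Call:
servo_tool --moves '[[[0, 0, 0], [0, 0, 0.002], 0], [[0, 0, 0], [0, 0, 0.001], 0], [[0, 0, 0], [0, 0, 0], 0]]'

```text
time: 14.7
ee_pos: [0.5392, -0.0265, 0.0772]
tcp_rot: [180.0, -0.0, -104.1]
wrist_force: [-0.8, 0.2, -3.5]
opening: 0.0124
grasp_force: 69.0
```

```bash
python3 - <<'E'
from h import *
st()
E
```

```text
14.7 [ 0.5392 -0.0265  0.0772] [ 179.99   -0.   -104.12] q6 -78.7 F [-0.8  0.2 -3.5] T [-0.02 -0.03  0.04] op 0.0124 g 69.0
```

Call:
servo_tool --moves '[[[0, 0, 4], [0, 0, 0], 0], [[0, 0, 6], [0, 0, 0], 0], [[0, 0, 6], [0, 0, 0], 0], [[0, 0, 6], [0, 0, 0], 0], [[0, 0, 6], [0, 0, 0], 0], [[0, 0, 6], [0, 0, 0], 0], [[0, 0, 6], [0, 0, 0], 0], [[0, 0, 0], [0, 0, 0], 0]]'

```text
time: 15.5
ee_pos: [0.5393, -0.0265, 0.0774]
tcp_rot: [-180.0, 0.0, -144.2]
wrist_force: [-0.3, 0.2, -3.8]
opening: 0.0122
grasp_force: 68.9
```

```bash
python3 - <<'E'
from h import *
st()
E
```

```text
15.5 [ 0.5393 -0.0265  0.0774] [-180.     0.  -144.2] q6 -38.6 F [-0.3  0.2 -3.8] T [ 0.   -0.01 -0.01] op 0.0122 g 68.9
```

Turning freely; 50° more.

Call:
servo_tool --moves '[[[0, 0, 6], [0, 0, 0], 0], [[0, 0, 6], [0, 0, 0], 0], [[0, 0, 6], [0, 0, 0], 0], [[0, 0, 6], [0, 0, 0], 0], [[0, 0, 6], [0, 0, 0], 0], [[0, 0, 6], [0, 0, 0], 0], [[0, 0, 6], [0, 0, 0], 0], [[0, 0, 6], [0, 0, 0], 0], [[0, 0, 2], [0, 0, 0.001], 0], [[0, 0, 0], [0, 0, 0], 0]]'

```text
time: 16.5
ee_pos: [0.5393, -0.0265, 0.0762]
tcp_rot: [-180.0, -0.0, 166.0]
wrist_force: [-0.2, 0.8, -2.6]
opening: 0.0129
grasp_force: 68.9
```

```bash
python3 - <<'E'
from h import *
st()
E
```

```text
16.5 [ 0.5393 -0.0265  0.0762] [-180.     -0.    166.02] q6 11.2 F [-0.2  0.8 -2.6] T [0.01 0.04 0.03] op 0.0129 g 68.9
```

Square (yaw 166 = deck −14+180) and seated near the floor. I release, open wide, and look at key and nut.

Call:
servo_tool --moves '[[[0, 0, 0], [0, 0, 0.001], 0], [[0, 0, 0], [0, 0, 0], 20], [[0, 0, 0], [0, 0, 0], 60], [[0, 0, 0], [0, 0, 0], 100], [[0, 0, 0], [0, 0, 0], 100], [[0, 0, 0], [0, 0, -0.02], 100], [[0, 0, 0], [0, 0, -0.025], 100], [[0, 0, 0], [0, 0, 0], 100]]'

```text
time: 17.3
ee_pos: [0.5407, -0.0266, 0.1237]
tcp_rot: [179.9, 0.3, 165.9]
wrist_force: [0.1, 0.9, -0.3]
opening: 0.086
grasp_force: 0.0
```

```bash
python3 - <<'E'
from h import *
st()
f=np.array([.5382,-.0271]); a=np.array([.242,.970]); b=np.array([.970,-.242])
im,W=cloud("wrist"); np.save("W5.npy",W); cv2.imwrite("pics/w5.png",im[:,:,::-1])
z=W[...,2]; xy=W[...,:2]-f; al=xy@a; pe=xy@b
for lo,hi,nm in((.09,.106,"keytop"),(.055,.072,"nuttop"),(.045,.072,"nut")):
    m=(abs(pe)<.036)&(abs(al)<.036)&(z>lo)&(z<hi)
    if m.sum()<5: print(nm,m.sum()); continue
    r=cv2.minAreaRect((W[m][:,:2]*1000).astype(np.float32))
    print(nm,m.sum(),np.round(r[0],1),np.round(r[1],1),round(r[2],1),"pe",np.round(np.percentile(pe[m],[1,50,99])*1000,1),"al",np.round(np.percentile(al[m],[1,99])*1000,1),"z",np.round(np.percentile(z[m],[2,50,98]),4))
E
```

```text
17.3 [ 0.5407 -0.0266  0.1237] [179.95   0.27 165.9 ] q6 11.3 F [ 0.1  0.9 -0.3] T [ 0.01 -0.02  0.05] op 0.0860 g 0.0
keytop 1159 [537.5 -25.4] [14.3 30. ] 75.9 pe [-15.8  -3.6  13.3] al [-5.6  8.5] z [0.0918 0.0987 0.0998]
nuttop 3200 [537.8 -25.3] [56.9 50.7] 15.9 pe [-25.7  -6.1  23. ] al [-24.4  27.6] z [0.0579 0.0647 0.0661]
nut 3387 [537.8 -25.3] [56.9 50.7] 15.9 pe [-25.8  -7.2  22.9] al [-24.8  27.7] z [0.0485 0.0647 0.0661]
```

View pics/w5.png

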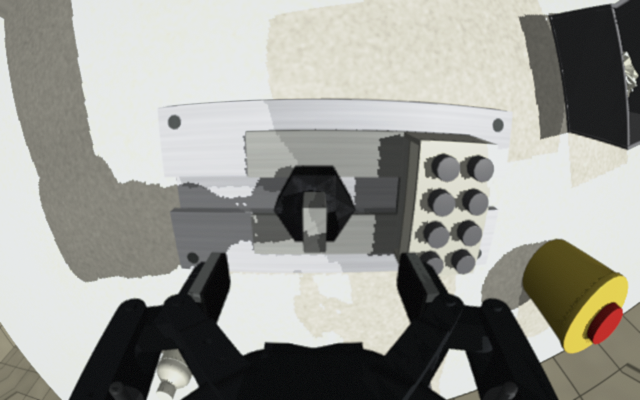

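The picture shows the bolt upright at (315,205), key across the slot, nut corners at the sides, and the wad in the bin at right. The bolt axis is at (0.5377, −0.0253) and the nut flats face 46/106/166°, so I grip the nut at yaw 196.

```bash
python3 - <<'E'
from h import *
plan([(0.5377,-0.0253,0.1237,195.9,4),(0.5377,-0.0253,0.038,195.9,4)])
E
```

```text
-> (0.5377, -0.0253, 0.1237, 195.9) dyaw 30.0
  az -7.50 [0.0007, 0.0002, -0.0004]
  az -7.50 [0.0007, 0.0002, -0.0004]
  az -7.50 [0.0006, 0.0003, -0.0004]
  az -7.50 [0.0006, 0.0004, -0.0004]
-> (0.5377, -0.0253, 0.038, 195.9) dyaw 0.0
  az -0.00 [0.0, -0.0, 0.0214]
  az -0.00 [0.0, -0.0, 0.0214]
  az -0.00 [0.0, -0.0, 0.0214]
  az -0.00 [0.0, -0.0, 0.0214]
```

Call:
servo_tool --moves '[[[0, 0, -7.5], [0.0007, 0.0003, 0], 100], [[0, 0, -7.5], [0.0007, 0.0003, 0], 100], [[0, 0, -7.5], [0.0006, 0.0003, 0], 100], [[0, 0, -7.5], [0.0006, 0.0003, 0], 100], [[0, 0, 0], [0, 0, 0.025], 100], [[0, 0, 0], [0, 0, 0.025], 100], [[0, 0, 0], [0, 0, 0.02], 100], [[0, 0, 0], [0, 0, 0.01], 100], [[0, 0, 0], [0, 0, 0.004], 100], [[0, 0, 0], [0, 0, 0], 100]]'

```text
time: 18.35
ee_pos: [0.5366, -0.0252, 0.0361]
tcp_rot: [180.0, -0.0, -164.1]
wrist_force: [-0.9, -0.1, 0.3]
opening: 0.0853
grasp_force: 0.0
```

```bash
python3 - <<'E'
from h import *
st()
E
```

```text
18.35 [ 0.5366 -0.0252  0.0361] [ 1.7999e+02 -2.0000e-02 -1.6411e+02] q6 -18.6 F [-0.9 -0.1  0.3] T [0.02 0.05 0.01] op 0.0853 g 0.0
```

Call:
servo_tool --moves '[[[0, 0, 0], [-0.001, 0, -0.003], 80], [[0, 0, 0], [0, 0, 0], 60], [[0, 0, 0], [0, 0, 0], 40], [[0, 0, 0], [0, 0, 0], 40], [[0, 0, 0], [0, 0, 0], 40], [[0, 0, 0], [0, 0, 0], 40]]' --force 50

```text
time: 18.95
ee_pos: [0.5385, -0.025, 0.0406]
tcp_rot: [-180.0, 0.1, -164.1]
wrist_force: [0.1, -0.4, 5.5]
opening: 0.0489
grasp_force: 54.9
```

```bash
python3 - <<'E'
from h import *
st()
E
```

```text
18.95 [ 0.5385 -0.025   0.0406] [-1.7996e+02  1.2000e-01 -1.6412e+02] q6 -18.5 F [ 0.1 -0.4  5.5] T [ 0.01  0.09 -0.02] op 0.0489 g 54.9
```

Call:
servo_tool --moves '[[[0, 0, 5], [0, 0, 0], 40], [[0, 0, 5], [0, 0, 0.0005], 40], [[0, 0, 5], [0, 0, 0.0005], 40], [[0, 0, 5], [0, 0, 0], 40], [[0, 0, 5], [0, 0, 0], 40], [[0, 0, 5], [0, 0, 0], 40], [[0, 0, 5], [0, 0, 0], 40], [[0, 0, 5], [0, 0, 0], 40], [[0, 0, 5], [0, 0, 0], 40], [[0, 0, 5], [0, 0, 0], 40], [[0, 0, 0], [0, 0, 0], 40]]'

```text
time: 20.05
ee_pos: [0.5388, -0.0252, 0.0398]
tcp_rot: [179.9, 0.2, 145.7]
wrist_force: [1.1, -0.4, 5.6]
opening: 0.0486
grasp_force: 54.8
```

```bash
python3 - <<'E'
from h import *
st()
E
```

```text
20.05 [ 0.5388 -0.0252  0.0398] [1.7993e+02 1.6000e-01 1.4571e+02] q6 31.6 F [ 1.1 -0.4  5.6] T [-0.13 -0.12 -0.06] op 0.0486 g 54.8
```

Call:
servo_tool --moves '[[[0, 0, 5], [0, 0, 0], 40], [[0, 0, 5], [0, 0, 0], 40], [[0, 0, 5], [0, 0, 0], 40], [[0, 0, 3], [0, 0, 0], 40], [[0, 0, 0], [0, 0, 0], 40]]'

```text
time: 20.55
ee_pos: [0.5387, -0.0252, 0.0398]
tcp_rot: [179.9, 0.1, 127.8]
wrist_force: [0.4, -2.1, 6.7]
opening: 0.0493
grasp_force: 54.9
```

```bash
python3 - <<'E'
from h import *
st()
E
```

```text
20.55 [ 0.5387 -0.0252  0.0398] [1.7990e+02 1.2000e-01 1.2777e+02] q6 49.6 F [ 0.4 -2.1  6.7] T [-0.27 -0.02 -0.06] op 0.0493 g 54.9
```

Call:
servo_tool --moves '[[[0, 0, 4], [0, 0, 0], 40], [[0, 0, 4], [0, 0, 0], 40], [[0, 0, 4], [0, 0, 0], 40], [[0, 0, 0], [0, 0, 0], 40]]'

```text
time: 20.95
ee_pos: [0.5387, -0.0252, 0.0398]
tcp_rot: [179.9, 0.1, 115.7]
wrist_force: [-0.1, -1.1, 6.4]
opening: 0.0494
grasp_force: 54.9
```

```bash
python3 - <<'E'
from h import *
st()
E
```

```text
20.95 [ 0.5387 -0.0252  0.0398] [1.7988e+02 1.0000e-01 1.1574e+02] q6 61.6 F [-0.1 -1.1  6.4] T [-0.26  0.19 -0.15] op 0.0494 g 54.9
```

Call:
servo_tool --moves '[[[0, 0, 3], [0, 0, 0], 40], [[0, 0, 3], [0, 0, 0], 40], [[0, 0, 0], [0, 0, 0], 40]]'

```text
time: 21.25
ee_pos: [0.5386, -0.0252, 0.0397]
tcp_rot: [179.9, 0.1, 109.8]
wrist_force: [0.4, -0.6, 6.2]
opening: 0.0491
grasp_force: 54.9
```

```bash
python3 - <<'E'
from h import *
st()
im,d=camera("wrist"); cv2.imwrite("pics/w6.png",im[:,:,::-1]); st()
E
```

```text
21.25 [ 0.5386 -0.0252  0.0397] [1.7988e+02 8.0000e-02 1.0977e+02] q6 67.6 F [ 0.4 -0.6  6.2] T [-0.24  0.29 -0.23] op 0.0491 g 54.9
21.3 [ 0.5386 -0.0252  0.0398] [1.7988e+02 8.0000e-02 1.0984e+02] q6 67.5 F [ 0.7 -1.2  5. ] T [-0.27  0.29 -0.2 ] op 0.0487 g 54.9
```

View pics/w6.png

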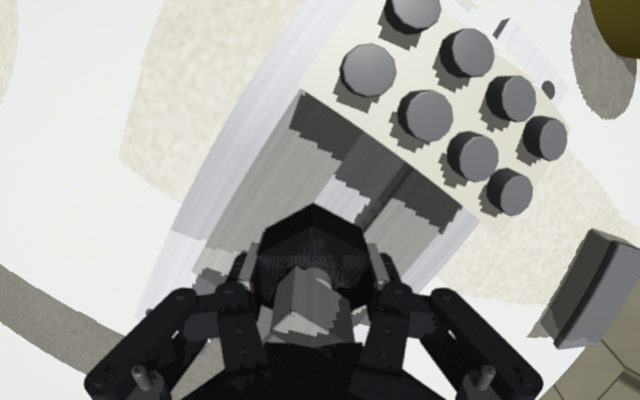

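The picture shows the nut (315,245) held on its flats and the key still across the slot. Torque is building at about −0.2 N m, so I continue.

Call:
servo_tool --moves '[[[0, 0, 3], [0, 0, 0], 40], [[0, 0, 3], [0, 0, 0], 40], [[0, 0, 0], [0, 0, 0], 40]]'

```text
time: 21.6
ee_pos: [0.5386, -0.0252, 0.0397]
tcp_rot: [179.9, 0.1, 103.8]
wrist_force: [0.1, -1.0, 6.9]
opening: 0.0492
grasp_force: 54.9
```

```bash
python3 - <<'E'
from h import *
st()
E
```

```text
21.6 [ 0.5386 -0.0252  0.0397] [1.7988e+02 7.0000e-02 1.0378e+02] q6 73.6 F [ 0.1 -1.   6.9] T [-0.34  0.34 -0.3 ] op 0.0492 g 54.9
```

Call:
servo_tool --moves '[[[0, 0, 3], [0, 0, 0], 40], [[0, 0, 3], [0, 0, 0], 40], [[0, 0, 0], [0, 0, 0], 40]]'

```text
time: 21.9
ee_pos: [0.5385, -0.0252, 0.0397]
tcp_rot: [179.9, 0.1, 97.8]
wrist_force: [-0.6, -1.7, 6.8]
opening: 0.0493
grasp_force: 54.9
```

```bash
python3 - <<'E'
from h import *
st(); print(np.round(get_obs()["joint_efforts"],3))
E
```

```text
21.9 [ 0.5385 -0.0252  0.0397] [1.7989e+02 6.0000e-02 9.7800e+01] q6 79.5 F [-0.6 -1.7  6.8] T [-0.28  0.43 -0.03] op 0.0493 g 54.9
[  0.866 -47.468  43.153  -0.478   0.474   0.586]
```

Call:
servo_tool --moves '[[[0, 0, 2], [0, 0, 0], 40], [[0, 0, 0], [0, 0, 0], 40]]'

```text
time: 22.1
ee_pos: [0.5384, -0.0252, 0.0397]
tcp_rot: [179.9, 0.1, 95.9]
wrist_force: [-0.6, -1.9, 6.7]
opening: 0.0485
grasp_force: 54.9
```

```bash
python3 - <<'E'
from h import *
for i in range(3): st(); print(np.round(get_obs()["joint_efforts"],3)); im,W=cloud("wrist")
f=np.array([.5382,-.0271]); a=np.array([.242,.970]); b=np.array([.970,-.242])
z=W[...,2]; xy=W[...,:2]-f; al=xy@a; pe=xy@b
for lo,hi,nm in((.092,.115,"keytop"),(.055,.072,"nuttop")):
    m=(abs(pe)<.034)&(abs(al)<.034)&(z>lo)&(z<hi)
    if m.sum()<5: print(nm,m.sum()); continue
    r=cv2.minAreaRect((W[m][:,:2]*1000).astype(np.float32))
    print(nm,m.sum(),np.round(r[0],1),np.round(r[1],1),round(r[2],1),"z",np.round(np.percentile(z[m],[2,50,98]),4))
E
```

```text
22.1 [ 0.5384 -0.0252  0.0397] [1.7989e+02 6.0000e-02 9.5850e+01] q6 81.5 F [-0.6 -1.9  6.7] T [-0.38  0.51  0.2 ] op 0.0485 g 54.9
[  0.655 -47.455  43.182  -0.527   0.519   0.651]
22.15 [ 0.5385 -0.0252  0.0397] [1.7988e+02 6.0000e-02 9.5880e+01] q6 81.5 F [-0.5 -2.5  5.4] T [-0.4   0.49  0.13] op 0.0487 g 54.9
[  0.735 -47.454  43.182  -0.528   0.489   0.255]
22.2 [ 0.5385 -0.0252  0.0397] [1.7988e+02 6.0000e-02 9.5890e+01] q6 81.5 F [-0.1 -0.8  6.5] T [-0.29  0.41  0.17] op 0.0494 g 54.9
[  0.723 -47.455  43.182  -0.528   0.478   0.149]
keytop 5917 [536.9 -16.5] [78.1 23.7] 11.9 z [0.0925 0.1018 0.1146]
nuttop 7248 [537.4 -24.2] [52.6 61. ] 62.9 z [0.0561 0.0636 0.071 ]
```

Now it's stiffening. Continuing in 2° steps.

Call:
servo_tool --moves '[[[0, 0, 2], [0, 0, 0], 40], [[0, 0, 0], [0, 0, 0], 40], [[0, 0, 0], [0, 0, 0], 40]]'

```text
time: 22.55
ee_pos: [0.5384, -0.0252, 0.0397]
tcp_rot: [179.9, 0.1, 93.9]
wrist_force: [0.2, -2.7, 6.8]
opening: 0.0492
grasp_force: 54.9
```

```bash
python3 - <<'E'
from h import *
st()
E
```

```text
22.55 [ 0.5384 -0.0252  0.0397] [1.7989e+02 5.0000e-02 9.3890e+01] q6 83.4 F [ 0.2 -2.7  6.8] T [-0.34  0.56  0.17] op 0.0492 g 54.9
```

Call:
servo_tool --moves '[[[0, 0, 3], [0, 0, 0], 40], [[0, 0, 0], [0, 0, 0], 40]]'

```text
time: 22.75
ee_pos: [0.5384, -0.0252, 0.0397]
tcp_rot: [179.9, 0.0, 90.8]
wrist_force: [-0.3, -1.6, 6.9]
opening: 0.0495
grasp_force: 55.0
```

```bash
python3 - <<'E'
from h import *
st()
E
```

```text
22.75 [ 0.5384 -0.0252  0.0397] [1.7989e+02 5.0000e-02 9.0830e+01] q6 86.5 F [-0.3 -1.6  6.9] T [-0.35  0.58  0.21] op 0.0495 g 55.0
```

Call:
servo_tool --moves '[[[0, 0, 3], [0, 0, 0], 40], [[0, 0, 3], [0, 0, 0], 40], [[0, 0, 0], [0, 0, 0], 40]]'

```text
time: 23.05
ee_pos: [0.5383, -0.0252, 0.0397]
tcp_rot: [179.9, 0.0, 84.8]
wrist_force: [-0.1, -2.1, 7.3]
opening: 0.049
grasp_force: 55.0
```

```bash
python3 - <<'E'
from h import *
st()
E
```

```text
23.05 [ 0.5383 -0.0252  0.0397] [1.7989e+02 4.0000e-02 8.4830e+01] q6 92.5 F [-0.1 -2.1  7.3] T [-0.3   0.66  0.23] op 0.0490 g 55.0
```

Call:
servo_tool --moves '[[[0, 0, 3], [0, 0, 0], 40], [[0, 0, 3], [0, 0, 0], 40], [[0, 0, 0], [0, 0, 0], 40]]'

```text
time: 23.35
ee_pos: [0.5383, -0.0251, 0.0397]
tcp_rot: [179.9, 0.0, 78.8]
wrist_force: [-2.5, -1.7, 7.2]
opening: 0.0488
grasp_force: 55.0
```

```bash
python3 - <<'E'
from h import *
st()
f=np.array([.5382,-.0271]); a=np.array([.242,.970]); b=np.array([.970,-.242])
im,W=cloud("wrist"); cv2.imwrite("pics/w7.png",im[:,:,::-1])
cv2.imwrite("pics/s7.png",cv2.resize(camera("side")[0][130:300,250:450,::-1],(800,600)))
E
```

```text
23.35 [ 0.5383 -0.0251  0.0397] [1.7989e+02 2.0000e-02 7.8840e+01] q6 98.5 F [-2.5 -1.7  7.2] T [-0.28  0.72  0.33] op 0.0488 g 55.0
```

View pics/w7.png

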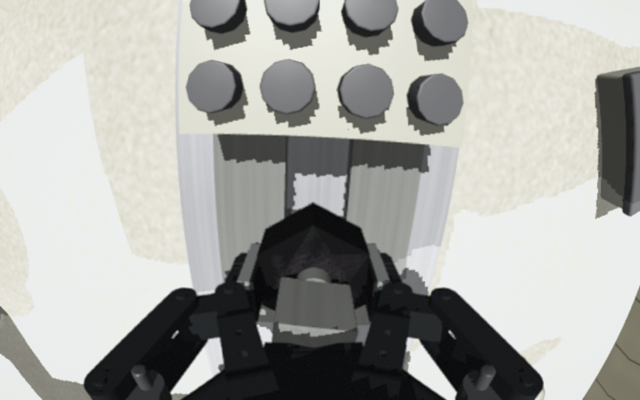

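The picture shows the slot upright and the key across it, tilted only slightly (~5°, at its stop). Torque is 0.33 and rising, so a bit more is needed.

Call:
servo_tool --moves '[[[0, 0, 3], [0, 0, 0], 40], [[0, 0, 3], [0, 0, 0], 40], [[0, 0, 0], [0, 0, 0], 40]]'

```text
time: 23.75
ee_pos: [0.5382, -0.0251, 0.0397]
tcp_rot: [179.9, 0.0, 72.9]
wrist_force: [-1.5, -1.6, 7.6]
opening: 0.0489
grasp_force: 55.0
```

```bash
python3 - <<'E'
from h import *
st()
E
```

```text
23.75 [ 0.5382 -0.0251  0.0397] [1.799e+02 2.000e-02 7.285e+01] q6 104.5 F [-1.5 -1.6  7.6] T [-0.31  0.72  0.49] op 0.0489 g 55.0
```

Call:
servo_tool --moves '[[[0, 0, 2], [0, 0, 0], 40], [[0, 0, 0], [0, 0, 0], 40]]'

```text
time: 23.95
ee_pos: [0.5381, -0.0251, 0.0396]
tcp_rot: [179.9, 0.0, 70.9]
wrist_force: [-1.7, -2.2, 7.0]
opening: 0.0491
grasp_force: 55.2
```

Call:
servo_tool --moves '[[[0, 0, 0], [0, 0, 0], 60], [[0, 0, 0], [0, 0, 0], 90], [[0, 0, 0], [0, 0, 0], 100], [[0, 0, 0], [0, 0, 0], 100], [[0, 0, 0], [0, 0, -0.02], 100], [[0, 0, 0], [0, 0, -0.04], 100], [[0, 0, 0], [0, 0, -0.04], 100], [[0, 0, 0], [0, 0, -0.04], 100], [[0, 0, 0], [0, 0, -0.03], 100], [[0, 0, 0], [0, 0, 0], 100]]'

```text
time: 24.95
ee_pos: [0.5392, -0.025, 0.213]
tcp_rot: [179.6, -0.1, 70.9]
wrist_force: [0.1, 0.2, -0.1]
opening: 0.0853
grasp_force: 0.0
```

```bash
python3 - <<'E'
from h import *
st()
f=np.array([.5382,-.0271]); a=np.array([.242,.970]); b=np.array([.970,-.242])
im,W=cloud("wrist"); cv2.imwrite("pics/w8.png",im[:,:,::-1])
z=W[...,2]; xy=W[...,:2]-f; al=xy@a; pe=xy@b
for lo,hi,nm in((.092,.11,"keytop"),(.055,.075,"nuttop")):
    m=(abs(pe)<.036)&(abs(al)<.036)&(z>lo)&(z<hi)
    r=cv2.minAreaRect((W[m][:,:2]*1000).astype(np.float32))
    print(nm,m.sum(),np.round(r[0],1),np.round(r[1],1),round(r[2],1),"z",np.round(np.percentile(z[m],[2,50,98]),4))
for n in("rack","fork"): print(n,[(np.round(world("wrist",r["xyz"]),4).tolist(),round(r["score"],2)) for r in mark_of(n,"wrist")[:1]])
camera("scene")
for n in("tub","dropper","slidebox","wad","bin"): print(n,[(np.round(world("scene",r["xyz"]),4).tolist(),round(r["score"],2)) for r in mark_of(n,"scene")[:1]])
E
```

```text
24.95 [ 0.5392 -0.025   0.213 ] [ 1.7963e+02 -1.1000e-01  7.0880e+01] q6 106.5 F [ 0.1  0.2 -0.1] T [-0.01  0.03 -0.03] op 0.0853 g 0.0
keytop 604 [539.2 -24.1] [13.5 30.3] 70.6 z [0.0935 0.1019 0.1034]
nuttop 1485 [538.3 -24.7] [57.5 49.9] 71.5 z [0.0573 0.0633 0.0687]
rack [([0.5535, 0.041, 0.0236], 0.71)]
fork []
tub [([0.7154, 0.2404, 0.0026], 0.74)]
dropper [([0.7153, -0.2499, -0.0018], 0.9)]
slidebox [([0.8265, 0.0033, 0.0007], 0.68)]
wad [([0.486, 0.3309, 0.0031], 0.41)]
bin [([0.4755, 0.3192, 0.0021], 0.74)]
```

View pics/w8.png

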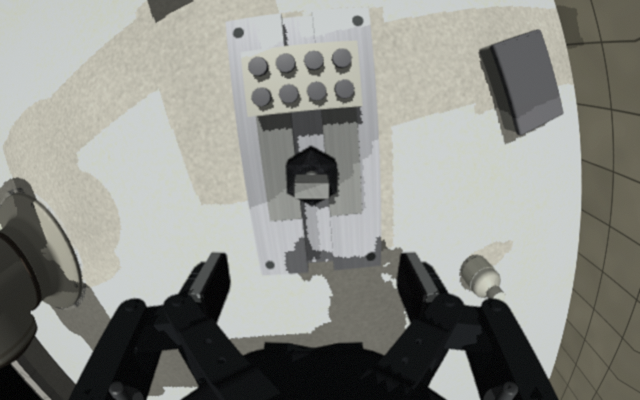

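The picture shows the bolt upright at (312,175) with the rack in place. The key is 5° past square (at its stop) and has risen 3 mm to the lips. The bystanders are unmoved, so I hand in.

```bash
python3 -c "
from workcell import *
print(job_done())"
```

```text
the job is handed in; nothing more can be done
None
```

The job is handed in: the wad is in the grey bin, the T-bolt's head lies across under the slot's lips at its stop (about 5° past square), and the nut is tightened to about 0.5 N m, clamping the rack's foot; the tub, dropper bottle and slide box still measure where they started.

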